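Click the water can's cap shut

ROBOT

A 6-joint arm with a two-finger parallel gripper is mounted at the origin on the work surface. World frame = base frame: x ahead of the robot, y to its left, z up, the work surface at z = 0. Lengths are in m, angles in rad, forces in N, time in s.
With the tool pointing down it reaches from about 0.35 to 0.775 m from the base axis. Payload 5.5 kg.
Tool frame: the origin (TCP) lies midway between the tips of the shut fingers; the grasp point (between the pads) lies 19 mm behind it; z points along the fingers, y is the line along which they close (so a half turn about z gives the same grasp; the last joint's range is limited). The gripper opens to 85 mm and grips with 20 to 120 N. Pads are 22 mm wide; open, the fingers measure 114 mm over their backs; the gripper's body (76 mm by 85 mm) begins 54 mm behind the grasp point. The pads swing forward as they close: fully open they stand 13 mm farther back than shut.
Start: joints at [1.117, 0.313, 0.046, 1.304, 0, 1.431], TCP at [0.178, 0.547, 0.231] pointing down, gripper open.
Joint ranges: [-2.76, 2.76], [-0.86, 1.69], [-1.03, 1.26], [-2.2, 2.34], [-1.47, 1.5], [-3.14, 3.14]. Speed limits (rad/s): [2.57, 2.57, 3.14, 3.14, 3.14, 3.14].

INTERFACE

Orientations are given as a rotation vector (axis times angle).
In Python, from cell import * gives the robot as it stands. The module is installed in compiled form; this text tells all that it offers.
- The arm moves only by the tool jog_arm, never from a script. Its argument "steps" is a list of rows, each a list of 7 numbers: the shift along the tool's x, y, z in cm, then the turn, a rotation vector about the tool's x, y, z in degrees, then the closure in counts, from 0 (fully open) to 255 (shut). In form: [[tx, ty, tz, wx, wy, wz, fingers], ...]. A call has 1 to 20 rows; each row is the pose to reach, as a shift and turn from the pose commanded when the call began, along the tool's axes at that moment; what a row does not reach only later rows make up. A row lasts 1/10 s, in which the tool goes at most 50 mm and 8.59 degrees, less where a joint would pass 70% of its speed; a pose out of reach is approached as far as the arm can. A call with a gripper value outside its range is refused whole. The fingers move at their own pace and stop on an object; "grip_force" is the grip in N (left out, the last holds). Time passes only in rows, so rows that repeat a pose let the fingers close. It gives the time, the measured TCP pose, the force, the opening and the grip force at its end, in the units of the state.
- state(): the state, without advancing time (a new reading comes with each control period).
- camera(name): name is "scene" or "top"; returns the picture (384x512x3 uint8, red, green, blue); there is no depth.
- camera_model(name): a dict with "K" (3x3 intrinsics, pixels), "T" (4x4, takes a point from camera to world coordinates). Camera axes: x right, y down, z forward; pixel columns grow to the right and rows downward; lengths in m; the calibration is good to about 2 mm. A picture is of the moment at which its call begins. camera_model takes no time and is no camera call.
- finish_job(): hands the job in; it is judged then, once.
The state is a dict: "t": time; "joint_pos": joint angles; "joint_vel": joint speeds; "effort": joint torques, N m; "tool_pos": TCP position; "ee_rot": TCP orientation; "ft_force": force on the tool from outside, world axes, zero at the start; "wrist_torque": the same for the moment, N m; "grip_width": finger opening in m; "finger_force": force on a finger pad.
Only numpy, scipy, OpenCV 4.12 (cv2) and the standard library are available. Lean on these libraries where they do the work, as an engineer would, in place of code of your own. Each camera call takes 0.05 s, during which the arm holds its last target. There are 200 camera calls.

TASK

The white cap on the blue water can is still loose. Turn it clockwise by its upright grip bar until it is tight and you have felt the ratchet click over at least once, then stop (three clicks at most) and let go. Leave the red fuel can's cap as it is.

Things in the scene. Friction and masses are not known exactly. Their poses are not given: they have to be found in the camera images.
- water_cap (a point): Middle of the grip bar of the white cap on the BLUE can, on the vertical turning axis (z), 245 mm above the counter. The bar stands on a disc (68 mm across, top face at 222 mm) and is 66 mm long (x axis, towards the end with the yellow dash), 18 thick (y axis), 46 high, its top at 268 mm. Pinch it across its thickness.
- water_can: BLUE plastic canister, immovable, 190 mm long, 130 wide, 190 to the shoulder; origin on the counter under the cap's axis, x towards its carrying handle, which rises to 205 mm. A white peg on the shoulder, on the handle's side of the cap, shows where the yellow nub of the cap's black collar (74 mm across, under the disc) stands when tight.
- water_thread (a joint): How far the blue can's collar is screwed on, rad, growing clockwise seen from above. It is tight at the stop, 1.2, where the yellow nub stands at the white peg; it starts 0.25 to 0.9 short of it. Turns with about 0.05 N m and stays where left.
- water_slip (a joint): How far the white disc and bar have slipped clockwise past the blue can's collar, rad; 0 at the start. Disc and collar turn together until the collar is at its stop; then the ratchet slips at about 0.2 N m, easing after each click: one click each 0.26 rad (15 degrees). It cannot slip anticlockwise past 0.
- fuel_cap_end (a point): End (with the yellow dash), half-way up, of the grip bar of the same kind of cap on the RED canister, 33 mm from its axis, which lies along this point's -x; 245 mm above the counter. Must not be turned. The two cans may stand either way round.

How it is judged:
On the way, in this order (a step that is already met when the one before it is completed fails the run):
1. the blue can's cap is screwed tight (value of joint water_thread above 1.15 rad), for 0.04 s.
2. its ratchet has clicked over (value of joint water_slip above 0.2 rad), for 0.1 s.
At the end, for the whole second after the job is handed in: The blue can's collar is within 0.05 rad of its stop, its grip has slipped past at least one click (over 0.2 rad) and not more than three (under 0.92 rad), and it is released; the end of the red can's grip bar is within 6 mm of where it was (value of joint water_thread above 1.15 rad and value of joint water_slip between 0.2 and 0.92 rad and distance of fuel_cap_end from where it was at the start of the episode below 0.006 m); the robot touches nothing.
It fails at once if the ratchet was ground on past three clicks (value of joint water_slip above 0.92 rad).
It fails at once if the red can's cap was turned (distance of fuel_cap_end from where it was at the start of the episode above 0.006 m).
It also fails if it takes over 34 s, if anything falls off the work surface, if the arm or the gripper's body presses on something with over 40 N, if the wrist force passes 120 N, or if a joint passes its speed limit or range.

## Working session

There is one attempt and no reset: what is moved stays moved. The work goes in short steps, Python scripts to look and compute and a tool call to move; the robot and the scene stay as the last step left them, time stands still between calls to the robot, and variables do not carry over. Pictures are saved under pics/ and viewed, at most 10 in all, crops included, and the job is handed in when it is done.

Besides the shell and the picture viewer there is one more tool, called after "Call:" by a JSON object that holds its "op" and its "data". jog_arm: Moves the arm, as the interface text tells. Its arguments: {"type":"object","properties":{"steps":{"type":"array","items":{"type":"array","items":{"type":"number"}}},"grip_force":{"type":"number"}},"required":["steps"]}

```bash
mkdir -p pics; python3 - <<'E'
from cell import *
import cv2,numpy as np
for n in("scene","top"):
    im=camera(n); cv2.imwrite(f"pics/{n}0.png",im[:,:,::-1])
    m=camera_model(n); print(n,np.round(m["K"],1).tolist(),np.round(m["T"],3).tolist())
s=state(); print(s)
E
```

```text
scene [[397.3, 0.0, 255.8], [0.0, 397.3, 193.4], [0.0, 0.0, 1.0]] [[0.831, 0.298, -0.471, 0.955], [0.557, -0.45, 0.698, -0.611], [-0.004, -0.842, -0.539, 0.623], [0.0, 0.0, 0.0, 1.0]]
top [[443.5, 0.0, 253.2], [0.0, 443.5, 188.8], [0.0, 0.0, 1.0]] [[-0.019, -0.988, 0.156, 0.421], [-1.0, 0.021, 0.013, 0.014], [-0.016, -0.156, -0.988, 1.056], [0.0, 0.0, 0.0, 1.0]]
{'t': 0.1, 'joint_pos': array([ 1.11744951e+00,  3.13953014e-01,  4.51230076e-02,  1.30357567e+00,
       -8.78006012e-06,  1.43119779e+00]), 'joint_vel': array([ 0.00216067, -0.00254016,  0.00229225, -0.00250419,  0.00124576,
       -0.00095206]), 'effort': array([ 3.35405086e-03, -4.81723022e+01,  2.99244297e+01,  1.26618182e-02,
       -7.78816593e-05, -1.44283604e-05]), 'tool_pos': array([0.17728074, 0.54653663, 0.23049469]), 'ee_rot': array([-4.90743433e-01, -3.10255834e+00,  2.42135261e-03]), 'ft_force': array([ 0.82708802,  0.42032999, -0.07221749]), 'wrist_torque': array([-0.00969868,  0.00084985,  0.02330279]), 'finger_force': 0.0, 'grip_width': 0.08558336607718448}
```

View pics/top0.png

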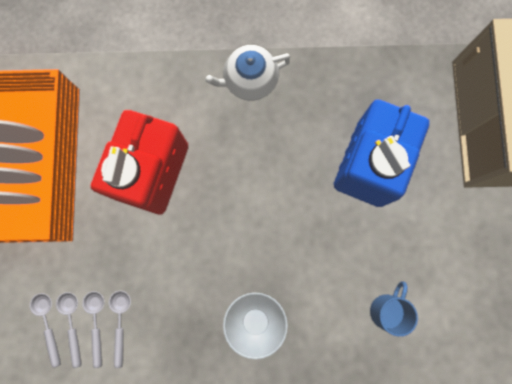

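View pics/scene0.png

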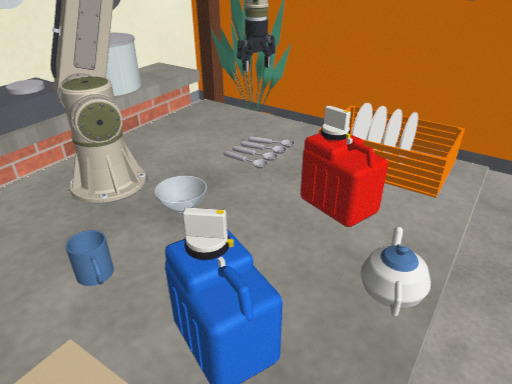

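The top view shows the blue can's cap at about (390,158) and the red can's at (120,168). In the scene view the blue cap's bar is at (206,224), with yellow nub at (231,243) and the peg near (222,262). I'll enlarge the blue cap.

```bash
python3 - <<'E'
import cv2,numpy as np
a=cv2.imread("pics/top0.png")[125:190,355:425]; b=cv2.imread("pics/scene0.png")[195:280,165:255]
f=lambda x:cv2.resize(x,(390,390*x.shape[0]//x.shape[1]),interpolation=cv2.INTER_CUBIC)
a,b=f(a),f(b);h=min(len(a),len(b));cv2.imwrite("pics/crop0.png",np.hstack([a[:h],b[:h]]))
E
```

```text
(no output)
```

View pics/crop0.png

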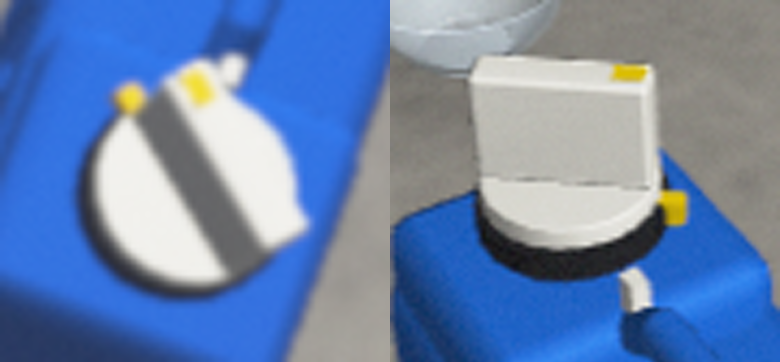

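The crop shows the bar's top face in the top view, with corners near (165,85), (210,62), (308,222) and (268,250) in crop pixels. The nub is at (130,98), the peg at (233,68) and the dash at (198,87). In the scene crop the top face has corners (475,85), (483,57), (655,68) and (655,93). I'll cast these onto their planes.

```bash
cat >h.py <<'E'
from cell import *
import cv2,numpy as np
from scipy.spatial.transform import Rotation as R
def cast(n,uv,z):
    m=camera_model(n);T=m["T"];d=T[:3,:3]@np.linalg.solve(m["K"],[*uv,1]);o=T[:3,3]
    return o+d*(z-o[2])/d[2]
def info(P,yaw):
    s=state();r=R.from_rotvec(s["ee_rot"]);M=r.as_matrix()
    print("tcp",s["tool_pos"].round(4),"toolx yaw",np.degrees(np.arctan2(M[1,0],M[0,0])).round(2),"q",s["joint_pos"].round(3))
    print("tool shift cm",(M.T@(np.array(P)-s["tool_pos"])*100).round(2),"z axis",M[:,2].round(3))
E
python3 - <<'E'
from h import *
ct=lambda p:(355+(p[0]+.5)/5.571-.5,125+(p[1]+.5)/5.571-.5)
cs=lambda p:(165+(p[0]-390+.5)/4.333-.5,195+(p[1]+.5)/4.333-.5)
ang=lambda v:np.degrees(np.arctan2(v[1],v[0])).round(1)
T=np.array([cast("top",ct(p),.268) for p in[(165,85),(210,62),(308,222),(268,250)]])
S=np.array([cast("scene",cs(p),.268) for p in[(475,85),(483,57),(655,68),(655,93)]])
for X,e in((T,(0,1,2,3)),(S,(2,3,0,1))):
    v=X[e[0]]+X[e[1]]-X[e[2]]-X[e[3]]; print(X.mean(0).round(4),ang(v),np.linalg.norm(v)/2,[np.linalg.norm(X[i]-X[i-1]).round(4) for i in range(4)])
c=(T.mean(0)+S.mean(0))/2
for n,p in(("nub",cast("top",ct((130,98)),.212)),("peg",cast("top",ct((233,68)),.2)),("nubS",cast("scene",cs((677,208)),.212)),("pegS",cast("scene",cs((633,280)),.2))):
    print(n,p.round(4),ang(p-c),np.linalg.norm((p-c)[:2]))
# disc circle fit at z .222 from top: left rim
info([c[0],c[1],.36],0)
E
```

```text
[ 0.6067 -0.2385  0.268 ] 27.6 0.06201387258972126 [np.float64(0.0631), np.float64(0.0169), np.float64(0.061), np.float64(0.0162)]
[ 0.61   -0.2386  0.268 ] 28.3 0.06377665687257235 [np.float64(0.0643), np.float64(0.0174), np.float64(0.0633), np.float64(0.0153)]
nub [ 0.641  -0.2204  0.212 ] 29.1 0.03733484366790706
peg [ 0.6543 -0.2609  0.2   ] -25.9 0.051022248382788356
nubS [ 0.6447 -0.2227  0.212 ] 23.6 0.03958790408840079
pegS [ 0.6467 -0.2527  0.2   ] -20.3 0.04083491091131163
tcp [0.1773 0.5465 0.2305] toolx yaw 162.02 q [ 1.117  0.314  0.045  1.304 -0.     1.431]
tool shift cm [-65.23 -61.39 -12.87] z axis [-0.001 -0.001 -1.   ]
```

Both views agree that the axis is at about (0.608, -0.2385), with the bar at yaw 28° and measuring about 63 × 17 mm. The nub needs to turn about 50° clockwise to reach the peg, which is within the stated range. I'll take the bar at tool yaw 208°, which leaves joint 6 room to turn, and go above it first.

Call:
{"op": "jog_arm", "data": {"steps": [[0,0,-5,0,0,0,0],[0,0,-10,0,0,0,0],[0,0,-14,0,0,0,0],[-65.2,-61.4,-14,0,0,-46,0],[-65.2,-61.4,-14,0,0,-46,0],[-65.2,-61.4,-14,0,0,-46,0],[-65.2,-61.4,-14,0,0,-46,0],[-65.2,-61.4,-14,0,0,-46,0],[-65.2,-61.4,-14,0,0,-46,0],[-65.2,-61.4,-14,0,0,-46,0],[-65.2,-61.4,-14,0,0,-46,0],[-65.2,-61.4,-14,0,0,-46,0],[-65.2,-61.4,-14,0,0,-46,0],[-65.2,-61.4,-14,0,0,-46,0],[-65.2,-61.4,-14,0,0,-46,0],[-65.2,-61.4,-14,0,0,-46,0],[-65.2,-61.4,-14,0,0,-46,0],[-65.2,-61.4,-14,0,0,-46,0],[-65.2,-61.4,-14,0,0,-46,0],[-65.2,-61.4,-14,0,0,-46,0]], "grip_force": 40}}

```text
t: 2.1
tool_pos: [0.5748, -0.1784, 0.3708]
ee_rot: [0.76, -3.048, -0.001]
ft_force: [1.9, 0.5, 1.0]
grip_width: 0.0851
finger_force: 0.0
```

Call:
{"op": "jog_arm", "data": {"steps": [[0,0,0,0,0,0,0],[0,0,0,0,0,0,0]]}}

```text
t: 2.3
tool_pos: [0.5744, -0.1776, 0.3693]
ee_rot: [0.757, -3.046, -0.004]
ft_force: [-0.6, 0.5, 0.1]
grip_width: 0.0855
finger_force: 0.0
```

```bash
python3 - <<'E'
from h import *
info([.608,-.2385,.232],0)
E
```

```text
tcp [ 0.5744 -0.1776  0.3693] toolx yaw -152.1 q [-0.433  0.387  0.488  1.675  0.    -0.92 ]
tool shift cm [-0.15 -7.   13.71] z axis [-0.003  0.002 -1.   ]
```

Call:
{"op": "jog_arm", "data": {"steps": [[-0.15,-4,0,0,0,0,0],[-0.15,-7,0,0,0,0,0],[-0.15,-7,0,0,0,0,0],[-0.15,-7,3,0,0,0,0],[-0.15,-7,6,0,0,0,0],[-0.15,-7,9,0,0,0,0],[-0.15,-7,11,0,0,0,0],[-0.15,-7,12.5,0,0,0,0],[-0.15,-7,13.6,0,0,0,0],[-0.15,-7,13.6,0,0,0,0],[-0.15,-7,13.6,0,0,0,0]]}}

```text
t: 3.4
tool_pos: [0.6086, -0.2367, 0.2364]
ee_rot: [-0.762, 3.047, -0.001]
ft_force: [0.3, 0.4, -0.9]
grip_width: 0.0854
finger_force: 0.0
```

```bash
python3 - <<'E'
from h import *
info([.608,-.2385,.232],0)
im=cv2.resize(camera("scene")[130:330,100:330],None,fx=3,fy=3)[:590,:,::-1]; cv2.imwrite("pics/s1.png",im)
E
```

```text
tcp [ 0.6086 -0.2367  0.2364] toolx yaw -151.92 q [-0.494  0.47   0.29   1.39   0.    -0.984]
tool shift cm [ 0.14 -0.13  0.44] z axis [ 0.001 -0.    -1.   ]
```

View pics/s1.png

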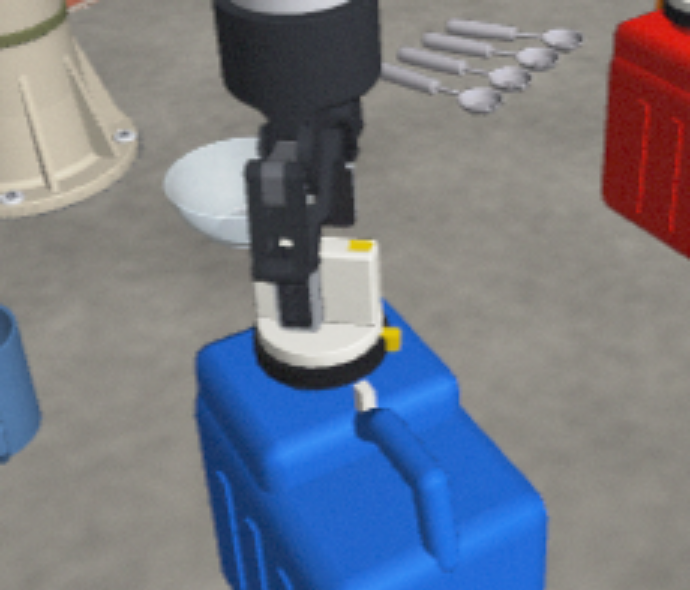

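The fingers straddle the bar: one finger is at crop (285,230) in front, the other behind, and nothing else is touched. Next I'll close on it, lowering it slightly.

Call:
{"op": "jog_arm", "data": {"steps": [[0.1,-0.1,0.3,0,0,0,0],[0.1,-0.1,0.3,0,0,0,0],[0.1,-0.1,0.3,0,0,0,150],[0.1,-0.1,0.3,0,0,0,255],[0.1,-0.1,0.3,0,0,0,255],[0.1,-0.1,0.3,0,0,0,255],[0.1,-0.1,0.3,0,0,0,255],[0.1,-0.1,0.3,0,0,0,255],[0.1,-0.1,0.3,0,0,0,255],[0.1,-0.1,0.3,0,0,0,255]], "grip_force": 60}}

```text
t: 4.45
tool_pos: [0.6076, -0.2379, 0.2325]
ee_rot: [0.761, -3.048, -0.003]
ft_force: [-3.6, 3.9, 3.5]
grip_width: 0.0176
finger_force: 59.8
```

```bash
python3 - <<'E'
from h import *
info([.608,-.2385,.232],0); s=state(); print(s["wrist_torque"])
E
```

```text
tcp [ 0.6076 -0.2379  0.2325] toolx yaw -151.95 q [-4.970e-01  4.710e-01  2.840e-01  1.384e+00  1.000e-03 -9.860e-01]
tool shift cm [-0.   -0.08  0.05] z axis [-0.001  0.002 -1.   ]
[ 0.85602367  0.61250216 -0.04193899]
```

The grip is sound: 17.6 mm wide with low side force. I'll turn the first 40° clockwise.

Call:
{"op": "jog_arm", "data": {"steps": [[0,0,0,0,0,4,255],[0,0,0,0,0,8,255],[0,0,0,0,0,12,255],[0,0,0,0,0,16,255],[0,0,0,0,0,20,255],[0,0,0,0,0,24,255],[0,0,0,0,0,28,255],[0,0,0,0,0,32,255],[0,0,0,0,0,36,255],[0,0,0,0,0,40,255],[0,0,0,0,0,40,255],[0,0,0,0,0,40,255]]}}

```text
t: 5.65
tool_pos: [0.6076, -0.2386, 0.2325]
ee_rot: [-0.325, -3.124, -0.0]
ft_force: [-3.6, 2.9, 4.5]
grip_width: 0.0174
finger_force: 60.0
```

```bash
python3 - <<'E'
from h import *
info([.608,-.2385,.232],0); s=state(); print(s["wrist_torque"],s["ft_force"])
im=cv2.resize(camera("scene")[195:280,165:255],None,fx=5,fy=5,interpolation=2)[:,:,::-1]; cv2.imwrite("pics/s2.png",im)
E
```

```text
tcp [ 0.6076 -0.2386  0.2325] toolx yaw 168.12 q [-0.497  0.472  0.284  1.384 -0.    -0.29 ]
tool shift cm [-0.04  0.02  0.05] z axis [-0.001  0.    -1.   ]
[ 0.59184443  0.99010747 -0.04280235] [-3.58971048  2.88843534  4.51328784]
```

View pics/s2.png

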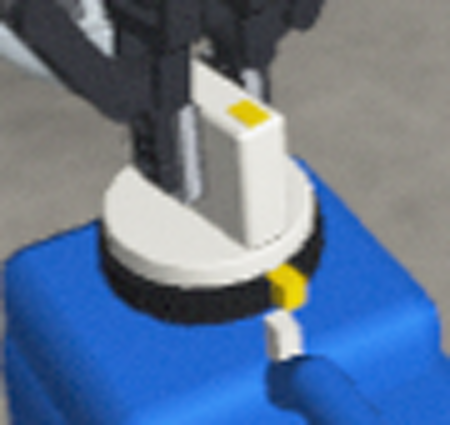

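The cap and collar have turned together. The nub at crop (288,287) is just short of the peg at (283,335), and the torque of 0.04 N m says the collar isn't at its stop yet. I'll go on in small increments and watch the torque.

Call:
{"op": "jog_arm", "data": {"steps": [[0,0,0,0,0,3,255],[0,0,0,0,0,6,255],[0,0,0,0,0,6,255],[0,0,0,0,0,6,255]]}}

```text
t: 6.1
tool_pos: [0.6075, -0.2387, 0.2325]
ee_rot: [-0.488, -3.102, -0.0]
ft_force: [-4.3, 2.9, 4.2]
grip_width: 0.0175
finger_force: 60.1
```

```bash
python3 -c "
from h import *
info([.608,-.2385,.232],0);print(state()['wrist_torque'])"
```

```text
tcp [ 0.6075 -0.2387  0.2325] toolx yaw 162.1 q [-0.497  0.472  0.284  1.384 -0.    -0.185]
tool shift cm [-0.04  0.03  0.05] z axis [-0.001  0.    -1.   ]
[ 0.54156202  0.98697853 -0.07414716]
```

Call:
{"op": "jog_arm", "data": {"steps": [[0,0,0,0,0,2,255],[0,0,0,0,0,4,255],[0,0,0,0,0,4,255],[0,0,0,0,0,4,255]]}}

```text
t: 6.5
tool_pos: [0.6075, -0.2388, 0.2325]
ee_rot: [-0.596, -3.083, 0.0]
ft_force: [-5.3, 2.5, 4.0]
grip_width: 0.0172
finger_force: 60.1
```

```bash
python3 -c "
from h import *
info([.608,-.2385,.232],0);print(state()['wrist_torque'])"
```

```text
tcp [ 0.6075 -0.2388  0.2325] toolx yaw 158.1 q [-0.497  0.472  0.284  1.384 -0.    -0.115]
tool shift cm [-0.04  0.04  0.05] z axis [-0.001  0.    -1.   ]
[ 0.45706961  1.05565606 -0.09150678]
```

Call:
{"op": "jog_arm", "data": {"steps": [[0,0,0,0,0,2,255],[0,0,0,0,0,4,255],[0,0,0,0,0,4,255],[0,0,0,0,0,4,255]]}}

```text
t: 6.9
tool_pos: [0.6074, -0.2388, 0.2325]
ee_rot: [-0.704, -3.061, 0.001]
ft_force: [-4.5, 3.6, 4.2]
grip_width: 0.0173
finger_force: 60.1
```

```bash
python3 -c "
from h import *
info([.608,-.2385,.232],0);print(state()['wrist_torque'])"
```

```text
tcp [ 0.6074 -0.2388  0.2325] toolx yaw 154.11 q [-4.970e-01  4.720e-01  2.840e-01  1.384e+00 -1.000e-03 -4.500e-02]
tool shift cm [-0.04  0.05  0.05] z axis [-0.001 -0.    -1.   ]
[0.52466348 1.09992023 0.01382335]
```

Call:
{"op": "jog_arm", "data": {"steps": [[0,0,0,0,0,2,255],[0,0,0,0,0,4,255],[0,0,0,0,0,4,255]]}}

```text
t: 7.2
tool_pos: [0.6074, -0.2389, 0.2325]
ee_rot: [-0.811, -3.034, 0.001]
ft_force: [-4.6, 3.2, 4.3]
grip_width: 0.0175
finger_force: 60.1
```

```bash
python3 -c "
from h import *
info([.608,-.2385,.232],0);print(state()['wrist_torque'])"
```

```text
tcp [ 0.6074 -0.2389  0.2325] toolx yaw 150.07 q [-4.970e-01  4.720e-01  2.840e-01  1.384e+00 -1.000e-03  2.500e-02]
tool shift cm [-0.04  0.06  0.05] z axis [-0.001 -0.    -1.   ]
[0.42050558 1.10714278 0.08163515]
```

Call:
{"op": "jog_arm", "data": {"steps": [[0,0,0,0,0,2,255],[0,0,0,0,0,4,255],[0,0,0,0,0,4,255]]}}

```text
t: 7.5
tool_pos: [0.6074, -0.239, 0.2325]
ee_rot: [-0.917, -3.004, 0.001]
ft_force: [-5.3, 0.8, 5.5]
grip_width: 0.0172
finger_force: 60.1
```

```bash
python3 - <<'E'
from h import *
info([.608,-.2385,.232],0); s=state(); print(s["wrist_torque"],s["ft_force"])
im=cv2.resize(camera("scene")[195:280,165:255],None,fx=5,fy=5,interpolation=2)[:,:,::-1]; cv2.imwrite("pics/s3.png",im)
E
```

```text
tcp [ 0.6074 -0.239   0.2325] toolx yaw 146.05 q [-4.970e-01  4.720e-01  2.840e-01  1.384e+00 -1.000e-03  9.500e-02]
tool shift cm [-0.03  0.07  0.05] z axis [-0.001 -0.    -1.   ]
[ 0.36022134  1.17950755 -0.02578419] [-5.28677846  0.76694933  5.5434397 ]
```

View pics/s3.png

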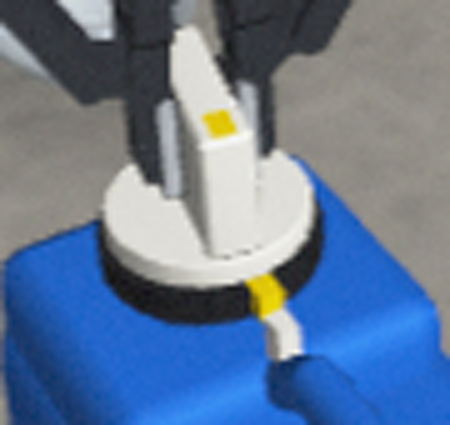

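After 62° of turn the nub at crop (265,297) looks about at the peg (283,340). I'll measure the nub angle by yellow mask against the bar angle to see how far it has slipped.

```bash
cat >>h.py <<'E'
C=np.array([.6078,-.2386])
def nub(im,n="scene",off=(165,195),size=None):
    hsv=cv2.cvtColor(im,cv2.COLOR_BGR2HSV);m=cv2.inRange(hsv,(20,130,120),(35,255,255))
    k,_,st,ce=cv2.connectedComponentsWithStats(m)
    for i in range(1,k):
        if st[i,4]>=6:
            p=cast(n,ce[i]+off,.211);d=p[:2]-C
            print(st[i,4],(ce[i]+off).round(1),"r",np.hypot(*d).round(4),"yaw",np.degrees(np.arctan2(d[1],d[0])).round(1))
E
python3 - <<'E'
from h import *
print("start");nub(cv2.imread("pics/scene0.png")[195:280,165:255])
for f in("s2","s3"):
    print(f);nub(cv2.resize(cv2.imread(f"pics/{f}.png"),(90,85),interpolation=cv2.INTER_AREA))
for p in((600,0),):pass
for u,v in((283,335),(283,350)):
    d=cast("scene",(165+u/5-.5,195+v/5-.5),.2)[:2]-C;print("peg",np.hypot(*d),np.degrees(np.arctan2(d[1],d[0])))
E
```

```text
start
25 [219.8 211.4] r 0.0826 yaw 113.5
37 [230.  242.4] r 0.0384 yaw 25.6
s2
25 [214.2 217.1] r 0.0641 yaw 118.1
48 [222.1 251.7] r 0.0389 yaw -12.6
s3
24 [208.7 219.2] r 0.0579 yaw 126.7
45 [217.9 253.3] r 0.0379 yaw -23.4
peg 0.04622487729598899 -22.755451585210285
peg 0.05226886306893425 -26.394386900269975
```

The nub has turned 49° and stands at the peg at -23.4°, while the bar has turned 62°. The collar is therefore at its stop and the slip is about 13° (0.22 rad). I'll go 12° more, to about 25° or 0.44 rad, which is safely inside 0.2–0.92.

Call:
{"op": "jog_arm", "data": {"steps": [[0,0,0,0,0,2,255],[0,0,0,0,0,4,255],[0,0,0,0,0,6,255],[0,0,0,0,0,8,255],[0,0,0,0,0,10,255],[0,0,0,0,0,12,255],[0,0,0,0,0,12,255],[0,0,0,0,0,12,255]]}}

```text
t: 8.35
tool_pos: [0.6071, -0.2391, 0.2325]
ee_rot: [-1.225, -2.891, 0.002]
ft_force: [-5.2, 1.2, 5.1]
grip_width: 0.0171
finger_force: 60.2
```

Call:
{"op": "jog_arm", "data": {"steps": [[0,0,0,0,0,0,150],[0,0,0,0,0,0,0],[0,0,0,0,0,0,0],[0,0,0,0,0,0,0],[0,0,0,0,0,0,0],[0,0,0,0,0,0,0],[0,0,0,0,0,0,0],[0,0,0,0,0,0,0]]}}

```text
t: 9.15
tool_pos: [0.6082, -0.2389, 0.2323]
ee_rot: [1.227, 2.892, 0.0]
ft_force: [0.6, -0.5, 1.1]
grip_width: 0.0852
finger_force: 0.0
```

Call:
{"op": "jog_arm", "data": {"steps": [[0,0,-2,0,0,0,0],[0,0,-4,0,0,0,0],[0,0,-7,0,0,0,0],[0,0,-10,0,0,0,0],[0,0,-12,0,0,0,0],[0,10,-14,0,0,0,0],[0,10,-14,0,0,0,0],[0,10,-14,0,0,0,0],[0,10,-14,0,0,0,0]]}}

```text
t: 10.05
tool_pos: [0.6813, -0.1684, 0.3709]
ee_rot: [-1.223, -2.893, 0.0]
ft_force: [-0.8, 0.4, -0.1]
grip_width: 0.0851
finger_force: 0.0
```

```bash
python3 - <<'E'
from h import *
info([.608,-.2385,.232],0)
im=camera("scene")[:,:,::-1].copy();a=im[195:280,165:255];nub(a)
cv2.imwrite("pics/s4.png",cv2.resize(a,None,fx=5,fy=5,interpolation=2))
E
```

```text
tcp [ 0.6813 -0.1684  0.3709] toolx yaw 134.17 q [-0.356  0.67   0.964  1.866 -0.     0.444]
tool shift cm [  0.07 -10.14  13.89] z axis [-0.001  0.    -1.   ]
24 [205.1 219.9] r 0.0563 yaw 132.9
45 [217.9 253.3] r 0.0379 yaw -23.4
```

View pics/s4.png

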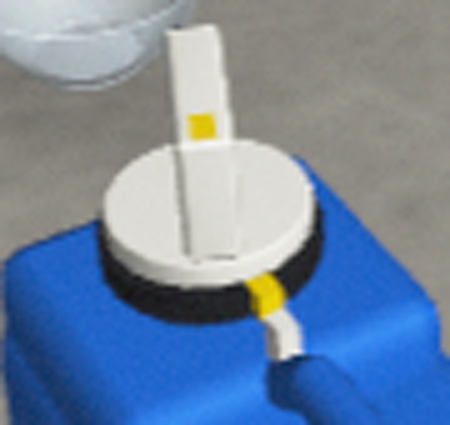

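The gripper is clear, the nub at crop (265,297) stands unchanged at the peg (283,340), and the bar has turned on past it. I'll check the bar angle from the dash and hand in if it agrees.

```bash
python3 - <<'E'
from h import *
y=[]
for uv in((219.8,211.4),(205.1,219.9)):
    d=cast("scene",uv,.268)[:2]-C; y.append(np.degrees(np.arctan2(d[1],d[0])))
slip=np.radians((y[0]-y[1])-(25.6+23.4)); print(y,slip)
if .3<slip<.75: print(finish_job())
E
```

```text
[np.float64(34.82448938808676), np.float64(-46.70102635049507)] 0.5676773405474882
the job is handed in; nothing more can be done
None
```

The blue can's cap is tight, with its nub at the peg, and the ratchet has slipped about 0.45–0.57 rad by camera estimate (one to two clicks). The gripper has let go and is clear, the red can's cap was never approached, and the job is handed in.

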